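# Fit the linchpin in a drawbar pin and snap its ring over the pin end

## Robot

A 7-joint arm with a two-finger parallel gripper is mounted at the origin on the work surface. World frame = base frame: x ahead of the robot, y to its left, z up, the work surface at z = 0. Lengths are in m, angles in rad, forces in N, time in s.
With the tool pointing down it reaches from about 0.425 to 0.825 m from the base axis. Payload 3.6 kg.
Tool frame: the origin (TCP) lies between the finger pads; the fingertips stand 22 mm ahead of it and the grasp point (between the pads) lies 3 mm ahead of it; z points along the fingers, y is the line along which they close (so a half turn about z gives the same grasp; the last joint's range is limited). The gripper opens to 85 mm and grips with 20 to 120 N. Pads are 22 mm wide; open, the fingers measure 114 mm over their backs; the gripper's body (76 mm by 85 mm) begins 54 mm behind the grasp point. The pads swing forward as they close: fully open they stand 13 mm farther back than shut.
Start: joints at [1.202, 0.615, -0.013, 1.423, 0.008, 1.103, -0.04], TCP at [0.218, -0.612, 0.253] pointing down, gripper open.
Joint ranges: [-3.12, 3.12], [-0.3, 2.06], [-1.34, 1.32], [0.26, 2.42], [-1.36, 4.5], [0.01, 1.98], [-2.84, 2.84]. Speed limits (rad/s): [2.79, 2.79, 3.14, 3.14, 3.14, 3.14, 3.14].

## Interface

Orientations are given as a unit quaternion [x, y, z, w].
In Python, from plant import * gives the robot as it stands.
- The arm moves only by the tool drive_tool, never from a script. Its argument "rows" is a list of rows, each an object with "xyz": the shift along the tool's x, y, z in cm, a list of three; "twist": the turn, a rotation vector about the tool's x, y, z in degrees, a list of three; "claw": the opening, from 0 (shut) to 1 (fully open). In form: [{"xyz": [dx, dy, dz], "twist": [ax, ay, az], "claw": claw}, ...]. A call has 1 to 20 rows; each row shifts and turns the commanded pose from where the row before left it, along the tool's axes as they then stand; what a row does not reach is not made up. A row lasts 1/12 s, in which the tool goes at most 41.7 mm and 7.16 degrees, less where a joint would pass 70% of its speed; a pose out of reach is approached as far as the arm can. A call is refused whole if a number of a shift passes 4.17 or a number of a turn 7.16, either way. A call with a gripper value outside its range is refused whole. The fingers move at their own pace and stop on an object; "squeeze" is the grip in N (left out, the last holds). Time passes only in rows, so rows that do not move let the fingers close. It gives the time, the measured TCP pose, the force, the opening and the grip force at its end, in the units of the state.
- get_obs(): the state, without advancing time (a new reading comes with each control period).
- camera(name): name is "scene" or "top"; returns (picture, depth): 400x640x3 uint8, red, green, blue; 400x640 float32, m along the optical axis (not along the pixel's ray), 0 where there is no reading.
- calibration(name): a dict with "K" (3x3 intrinsics, pixels), "rvec" (rotation vector, rad) and "tvec" (3), from world to camera coordinates, as OpenCV has them. Camera axes: x right, y down, z forward; pixel columns grow to the right and rows downward; lengths in m; the calibration is good to about 2 mm. A picture is of the moment at which its call begins. calibration takes no time and is no camera call.
- hand_in(): hands the job in; it is judged then, once.
The state is a dict: "t": time; "qpos": joint angles; "qd": joint speeds; "joint_torque": joint torques, N m; "position": TCP position; "tool_rot": TCP orientation; "contact_force": force on the tool from outside, world axes, zero at the start; "wrist_torque": the same for the moment, N m; "grip_width": finger opening in m; "grasp_force": force on a finger pad.
Only numpy, scipy, OpenCV 4.12 (cv2) and the standard library are available. Lean on these libraries where they do the work, as an engineer would, in place of code of your own. Each camera call takes 0.05 s, during which the arm holds its last target. There are 200 camera calls.

## Task

Secure the drawbar pin in the clevis on the bench: take the linchpin out of the drilled wooden block, push it from above fully home through the cross-hole near the pin's free end, with its open ring pointing out past that end, then swing the ring down over the pin's end so that it springs past the nose and hangs shut around the pin, and let go. How far the pin sticks out differs, so find its cross-hole by feel or by eye; do not ram or force the linchpin or its ring, and leave the other things on the bench where they are.

Things in the scene. Friction and masses are not known exactly. Their poses are not given: they have to be found in the camera images.
- linch_head (a point): The linchpin: plain steel, upright in one hole of the wooden block, the only thing there with a wire ring. Point: on its axis, 22 mm above the collar's underside. z up the shank, y the way the open ring points, x the ring's hinge. Head: flat-sided lug 16 mm wide (x), 20 mm long (y), top 31 mm above collar's underside. Grip the flats (close along x), fingertips at least 14 mm above collar's underside.
- linch_collar (a point): Same linchpin, same axes: centre of the underside of its collar (21 mm across, 3 mm thick), the face that rests on the block now and on the drawbar pin when home. Below it the shank: 10 mm diameter, 36 mm long, its last 2 mm tapering to 9 mm. It is loose in the block: lift it straight up 40 mm or more. Mass about 0.15 kg.
- ring_rim (a point): The linchpin's spring-wire ring (4.8 mm wire, 36 mm inside, 46 mm outside diameter): the wire's centre at the outer rim, 36 mm from the hinge; the hinge is on the shank axis, 8 mm above the collar's underside. Open, the ring lies level towards the linchpin's +y; the two sides of the wire are widest, 20 mm either side of the axis, 16 mm from the hinge.
- linch_ring (a joint): Ring angle: 0 open (level), 1.57 shut (hanging around the drawbar pin). Its hinge is stiff: it stays where it is left. Near 1.1 rad the wire rides over the pin's tapered nose and springs 2 mm, about 10 to 15 N at the sides of the ring; then press on until it hangs straight. Fingertips 32 mm apart, astride the drawbar pin, can press both sides of the ring all the way.
- pin_top (a point): Point fixed on the clevis: on the crest of the level, round, 25 mm steel drawbar pin, 92.5 mm above the bench. z up, y along the pin to its free end, x across. The vertical cross-hole, 11 mm wide, right through, is NOT here but anywhere 0 to 20 mm from here towards +y, on the crest (x = 0): how far the pin was driven through differs. It cannot roll.
- clevis: Rusty steel clevis on a 150 x 110 mm plate, fixed; origin under its centre, axes as pin_top, which lies at (0, 47, 92.5) mm. Two cheeks 64 mm wide, tops 112 mm high; the pin's bent handle at the -y end reaches 132 mm; washer face 18 mm from pin_top towards -y. A link bar runs to +x, 80 mm up. The drawbar pin is stiff in its rust and does not move under light loads (40 N); its tapered nose ends 20 mm beyond its hole's centre.
- block: Fixed hardwood block 60 x 200 x 55 mm high, origin under its centre, three holes along y, 65 mm apart, middle one central. They hold the linchpin, a plain headed pin (head 5 mm high) and a dark punch (50 mm high) in any order; the last two stay.

How it is judged:
On the way, in this order (a step that is already met when the one before it is completed fails the run):
1. the linchpin is fully home in the cross-hole with its ring still open (z of linch_collar in the frame of pin_top between -0.003 and 0.0025 m and x of linch_collar in the frame of pin_top between -0.004 and 0.004 m and y of linch_collar in the frame of pin_top between -0.004 and 0.024 m and angle between the z axis of linch_collar and the z axis of pin_top, either way round below 0.12 rad and value of joint linch_ring below 0.4 rad), for 0.2 s.
2. the ring is snapped shut over the pin end (value of joint linch_ring above 1.35 rad), for 0.2 s.
At the end, for the whole second after the job is handed in: The linchpin stands upright (within 0.12 rad) in the drawbar pin's cross-hole, collar within 2.5 mm of the pin's crest, its ring shut (joint above 1.35 rad) around the pin, released and at rest; the other things have stayed within 20 mm of where they were (z of linch_collar in the frame of pin_top between -0.003 and 0.0025 m and x of linch_collar in the frame of pin_top between -0.004 and 0.004 m and y of linch_collar in the frame of pin_top between -0.004 and 0.024 m and angle between the z axis of linch_collar and the z axis of pin_top, either way round below 0.12 rad and value of joint linch_ring above 1.35 rad and linear speed of linchpin below 0.02 m/s); the robot touches nothing.
It fails at once if the linchpin was forced against the drawbar pin (over 25 N) (contact force between linchpin and drawpin above 25 N).
It fails at once if the ring was forced by the fingers (over 25 N) (contact force between linch_ring and the fingers above 25 N).
It fails at once if another thing on the bench was disturbed (moved over 20 mm) (distance of any of plain_pin, punch, bolt_up, bolt_flat, nut, spanner, hammer, grease_tin from where it was at the start of the episode above 0.02 m).
It also fails if it takes over 72 s, if anything falls off the work surface, if the arm or the gripper's body presses on something with over 40 N, if the wrist force passes 120 N, or if a joint passes its speed limit or range.

## Working session

There is one attempt and no reset: what is moved stays moved. The work goes in short steps, Python scripts to look and compute and a tool call to move; the robot and the scene stay as the last step left them, time stands still between calls to the robot, and variables do not carry over. Pictures are saved under pics/ and viewed, at most 10 in all, crops included, and the job is handed in when it is done.

Besides the shell and the picture viewer there is one more tool, called after "Emit:" as name(argument=value, ...) on one line, values as JSON. drive_tool: Moves the arm, as the interface text tells. Its arguments: {"type":"object","properties":{"rows":{"type":"array"},"squeeze":{"type":"number"}},"required":["rows"]}

```bash
mkdir -p pics; cat > h.py <<'E'
from plant import *
import numpy as np, cv2
from scipy.spatial.transform import Rotation as R
def cal(n):
    c=calibration(n); return np.array(c["K"]),cv2.Rodrigues(np.array(c["rvec"],float))[0],np.array(c["tvec"],float).ravel()
def ray(n,u,v,z):
    K,Rm,t=cal(n); d=Rm.T@np.linalg.inv(K)@[u,v,1]; o=-Rm.T@t
    return o+d*(z-o[2])/d[2]
def pts(n,dep):
    K,Rm,t=cal(n); v,u=np.mgrid[:dep.shape[0],:dep.shape[1]]
    p=np.stack([(u-K[0,2])/K[0,0]*dep,(v-K[1,2])/K[1,1]*dep,dep],-1)
    return (p-t)@Rm
def proj(n,p):
    K,Rm,t=cal(n); q=K@(Rm@np.array(p)+t); return q[:2]/q[2]
E
python3 - <<'E'
from h import *
for n in ("scene","top"):
    im,d=camera(n); np.savez("pics/%s0.npz"%n,im=im,d=d)
    cv2.imwrite("pics/%s0.png"%n,im[:,:,::-1])
    K,Rm,t=cal(n); print(n,K[0,0],-Rm.T@t, Rm[2])
print(get_obs())
E
```

```text
scene 407.59904798689547 [ 0.92559455 -0.27501316  0.66705845] [-0.49621562  0.35488752 -0.79235403]
top 426.98733307081733 [ 0.39793482 -0.02425401  0.81707178] [ 0.18097159  0.02509399 -0.98316813]
{'t': 0.1, 'qpos': array([ 1.20246152,  0.6158172 , -0.01262403,  1.42474618,  0.00809   ,
        1.10340344, -0.04039644]), 'qd': array([-0.00017797, -0.00128292, -0.00018762, -0.00396641,  0.0006937 ,
        0.0004311 ,  0.00224189]), 'joint_torque': array([ 6.66781434e-04, -4.70383823e+01,  2.60124234e-01, -1.71572292e+01,
        1.01043205e-02,  5.83574772e-03, -2.27197930e-06]), 'position': array([ 0.21769392, -0.611783  ,  0.25225485]), 'tool_rot': array([ 9.85422464e-01,  1.70121183e-01, -2.05522994e-04, -1.14389001e-03]), 'contact_force': array([-0.15707715,  1.03339708, -0.11382659]), 'wrist_torque': array([-0.03366571, -0.03096889,  0.0216944 ]), 'grasp_force': 0.0, 'grip_width': 0.08547839708068038}
```

View pics/top0.png

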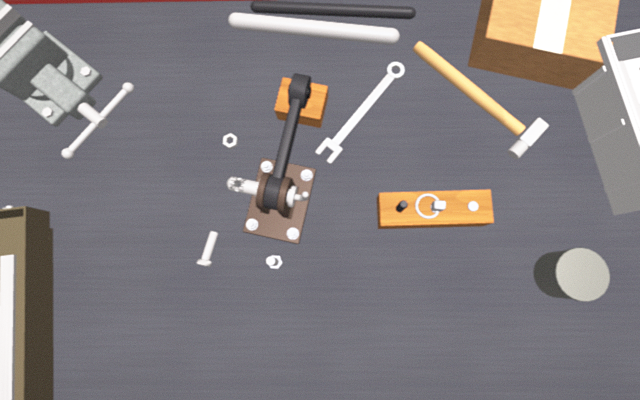

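View pics/scene0.png

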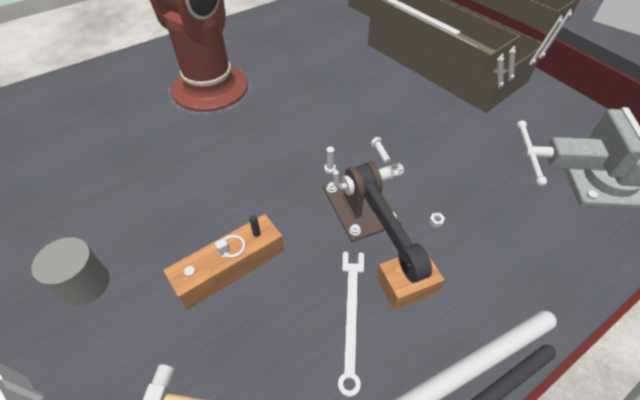

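The top view shows the block at about (436,208), with the linchpin lug at (440,206), its ring to the left (428,206), the punch at (402,206) and the plain pin at (473,206). The clevis is at about (280,195), and I need close crops to tell its two pin ends apart.

```bash
python3 - <<'E'
from h import *
a=np.load("pics/top0.npz");b=np.load("pics/scene0.npz")
f=lambda im,u,v,w,h,s:cv2.resize(im[v:v+h,u:u+w,::-1],None,fx=s,fy=s,interpolation=cv2.INTER_CUBIC)
A=f(a['im'],220,150,100,75,4);B=f(b['im'],315,130,100,75,4)
C=f(a['im'],375,175,130,75,3.077);D=f(b['im'],160,210,130,75,3.077)
C=cv2.resize(C,(400,300));D=cv2.resize(D,(400,300))
cv2.imwrite("pics/crops.png",np.vstack([np.hstack([A,B]),np.hstack([C,D])]))
P=pts("top",a['d'])
for u,v in [(240,187),(232,184),(250,188),(290,196),(305,195),(272,192),(440,206),(402,206),(473,206),(420,206),(384,224),(488,219),(436,222)]:
    print(u,v,P[v,u].round(4))
E
```

```text
240 187 [0.5522 0.1406 0.0939]
232 184 [0.5578 0.155  0.0933]
250 188 [0.5507 0.1233 0.0924]
290 196 [0.5348 0.0526 0.0994]
305 195 [0.5298 0.0244 0.1335]
272 192 [0.5393 0.0817 0.1128]
440 206 [ 0.5181 -0.2049  0.0884]
402 206 [ 0.515  -0.1366  0.1088]
473 206 [ 0.5226 -0.2706  0.0592]
420 206 [ 0.5235 -0.1771  0.0566]
384 224 [ 0.4914 -0.1121  0.0546]
488 219 [ 0.4994 -0.2962  0.057 ]
436 222 [ 0.4945 -0.2044  0.0561]
```

View pics/crops.png

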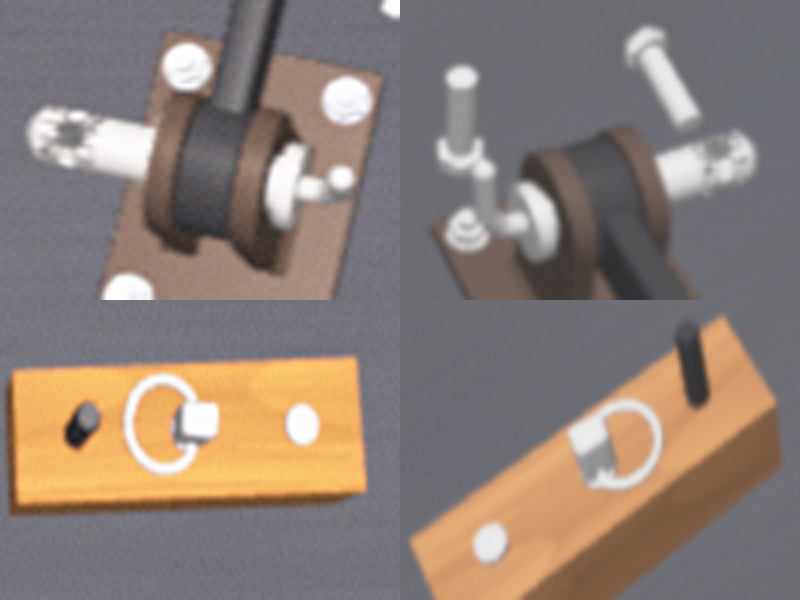

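Crops: the drawbar pin's free end is at the left (+y). The dark cross-hole shows near its nose, at top ≈(237.5,184) and scene ≈(393,169.5). The linchpin's ring also points to world +y, so only a small yaw is needed.

```bash
python3 - <<'E'
from h import *
from scipy.optimize import least_squares as LS
for n in ("top","scene"):
    a=np.load("pics/%s0.npz"%n); P=pts(n,a['d']); g=a['im'].astype(float).mean(-1)
    sat=a['im'].max(-1).astype(int)-a['im'].min(-1)
    x,y,z=P[...,0],P[...,1],P[...,2]
    m=(y>.10)&(y<.19)&(abs(x-.55)<.035)&(z>.078)&(z<.105)
    q=P[m]; 
    def res(p):
        d=np.array([p[1],1,0]);d/=np.linalg.norm(d)
        v=q-[p[0],.125,p[2]]; r=np.linalg.norm(v-np.outer(v@d,d),axis=1); return r-.0125
    s=LS(res,[.551,-.1,.08],loss='soft_l1',f_scale=.001)
    p=s.x; print(n,m.sum(),"axis x@y.125 %.4f slope %.4f z %.4f"%tuple(p),"rms",np.std(s.fun), "ymax",q[:,1].max())
    dark=m&(g<0.72*np.median(g[m])); v,u=np.nonzero(dark); print(" dark",len(u),u.mean(),v.mean(),ray(n,u.mean(),v.mean(),.0925).round(4), np.median(g[m]))
    # block-top and ring
    r=(sat<60)&(g>120)&(y<-.14)&(y>-.23)&(abs(x-.52)<.035)&(z>.052)&(z<.070)
    v,u=np.nonzero(r); w=np.array([ray(n,i,j,.063) for i,j in zip(u,v)])
    def rc(p): return np.hypot(w[:,0]-p[0],w[:,1]-p[1])-.0206
    c=LS(rc,[.52,-.185],loss='soft_l1',f_scale=.001); print(" ring centre",c.x.round(4),"rms",c.fun.std().round(4),len(u))
    t=(z>.078)&(z<.097)&(y<-.16)&(y>-.24)&(abs(x-.52)<.035)
    v,u=np.nonzero(t&(z>.082)); w=np.array([ray(n,i,j,.086) for i,j in zip(u,v)]); print(" lug top",w.mean(0).round(4),np.ptp(w,0).round(4), np.median(z[t]))
    rect=cv2.minAreaRect((w[:,:2]*1000).astype(np.float32)); print(rect)
    o=(sat>70)&(z>.045)&(z<.064)&(y<-.08)&(y>-.33)&(abs(x-.52)<.06)
    print(" block",cv2.minAreaRect((P[o][:,:2]*1000).astype(np.float32)), np.median(z[o]))
    h=(z>.1075)&(z<.118)&(y<.1)&(y>.04)&(abs(x-.54)<.05); print(" cheek",h.sum(),P[h].mean(0).round(4))
E
```

```text
top 458 axis x@y.125 0.5493 slope 0.5679 z 0.0826 rms 0.004489007480803291 ymax 0.1661699646639635
 dark 100 250.68 195.93 [0.5366 0.1217 0.0925] 213.16666666666669
 ring centre [ 0.5234 -0.1888] rms 0.0032 187
 lug top [ 0.5208 -0.2046  0.086 ] [0.0158 0.0194 0.    ] 0.08690025155278158
((520.9515380859375, -204.72491455078125), (18.852083206176758, 16.120410919189453), 87.33271789550781)
 block ((521.3151245117188, -205.54461669921875), (60.67478561401367, 201.17962646484375), 1.3535856008529663) 0.05668391404486165
 cheek 475 [0.5444 0.0779 0.111 ]
scene 283 axis x@y.125 0.5554 slope 0.1955 z 0.0781 rms 0.0050085034496904525 ymax 0.16328792895130592
 dark 33 384.27272727272725 169.27272727272728 [0.5557 0.125  0.0925] 192.33333333333334
 ring centre [ 0.5232 -0.1889] rms 0.0037 232
 lug top [ 0.5242 -0.2052  0.086 ] [0.0157 0.0186 0.    ] 0.08334720734849159
((524.70556640625, -204.8246612548828), (18.715761184692383, 15.506743431091309), 88.40756225585938)
 block ((522.1055297851562, -204.26007080078125), (62.38660430908203, 199.53118896484375), 1.2356692552566528) 0.053575536730811175
 cheek 148 [0.5459 0.0766 0.109 ]
```

```bash
python3 - <<'E'
from h import *
from scipy.optimize import least_squares as LS
for n in ("top","scene"):
    a=np.load("pics/%s0.npz"%n); P=pts(n,a['d']); g=a['im'].astype(float).mean(-1)
    x,y,z=P[...,0],P[...,1],P[...,2]
    box=(y>.112)&(y<.19)&(abs(x-.553)<.028)&(z>.06)&(z<.105)
    lab=cv2.connectedComponents(box.astype(np.uint8))[1]; l=np.bincount(lab[lab>0]).argmax(); box=lab==l
    m=box&(g>150)&(y<.152); q=P[m]
    def res(p):
        d=np.array([p[1],1,0]);d/=np.linalg.norm(d)
        v=q-[p[0],.125,.08+p[2]]; r=np.linalg.norm(v-np.outer(v@d,d),axis=1); return r-.0125
    s=LS(res,[.551,.1,0],loss='soft_l1',f_scale=.001); p=s.x
    print(n,m.sum(),"x@.125 %.4f slope %.4f dz %.4f"%tuple(p),"std",s.fun.std().round(4),"ymax",y[box].max().round(4))
    K,Rm,t=cal(n)
    v,u=np.nonzero(box&(y>.13)&(g<135)); w=np.array([ray(n,i,j,.0925) for i,j in zip(u,v)])
    print(" dark",len(u),u.min(),u.max(),v.min(),v.max(),np.median(w,0).round(4),w.mean(0).round(4))
    # plate edges & silhouette midline at pin-mid height
    v,u=np.nonzero(box&(g>110)); w=np.array([ray(n,i,j,.082) for i,j in zip(u,v)])[:,:2]
    (vx,vy,x0,y0)=cv2.fitLine(w[w[:,1]<.15].astype(np.float32),cv2.DIST_L2,0,.01,.01).ravel(); print(" sil slope",vx/vy,"x@.125",x0+(.125-y0)*vx/vy)
a=np.load("pics/top0.npz");im=a['im'].astype(int);P=pts("top",a['d'])
pl=(P[...,2]<.022)&(P[...,2]>.003)&(im[...,0]-im[...,2]>8)&(abs(P[...,0]-.545)<.11)&(abs(P[...,1]-.075)<.09)
print(cv2.minAreaRect((P[pl][:,:2]*1000).astype(np.float32)))
g=np.load("pics/top0.npz")['im'].mean(-1).astype(int); print(g[174:198,224:252])
E
```

```text
top 278 x@.125 0.5547 slope 0.2193 dz 0.0020 std 0.001 ymax 0.1662
 dark 20 235 245 181 193 [0.5597 0.1464 0.0925] [0.5592 0.1456 0.0925]
 sil slope 0.4236307 x@.125 0.55355686
scene 194 x@.125 0.5550 slope 0.1935 dz -0.0017 std 0.0011 ymax 0.1633
 dark 18 390 402 165 178 [0.5714 0.1425 0.0925] [0.5708 0.1381 0.0925]
 sil slope 0.2636126 x@.125 0.5586546
((553.8463745117188, 72.56149291992188), (129.6529998779297, 171.052734375), 77.40565490722656)
[[120 116 116 123 117 119 118 117 121 120 118 120 117 119 121 115 121 115
  123 120 120 121 115 119 119 120 120 118]
 [116 121 118 121 121 116 117 120 118 115 116 118 117 118 119 120 116 121
  117 120 119 118 121 122 122 123 120 117]
 [117 113 123 114 115 114 126 144 148 135 134 134 127 114 116 112 113 114
  117 115 116 120 118 116 118 120 117 117]
 [115 122 122 118 119 130 170 199 199 179 185 187 165 151 152 156 152 135
  119 114 118 116 119 118 119 120 122 119]
 [122 116 119 117 140 176 222 244 241 235 230 213 194 211 243 246 233 195
  147 132 132 122 122 122 116 118 116 115]
 [115 121 114 136 175 214 235 239 239 243 243 225 191 214 242 
[... 1461 characters left out ...]
120 118 119 121 121 123 120 119 119 119 121 118 125 133 128 124 130 137
  142 150 163 173 184 191 197 205 213 216]
 [118 122 121 120 121 120 123 122 122 121 124 121 120 123 121 122 118 127
  123 127 131 133 142 151 158 166 178 183]
 [122 127 122 123 122 124 120 122 121 123 124 125 124 126 122 122 120 126
  119 121 123 121 128 129 127 133 137 142]
 [122 120 123 123 122 125 118 119 122 119 124 120 123 116 120 118 117 119
  124 125 119 123 122 123 122 121 125 117]
 [122 119 122 121 121 121 119 120 122 122 123 125 117 120 120 122 127 122
  120 122 124 120 123 121 124 122 121 121]
 [122 126 119 123 127 125 124 121 121 122 124 123 123 124 122 122 122 125
  124 116 124 122 124 122 127 120 114 112]]
```

```bash
cat >> h.py <<'E'
def go(xyz,yaw,o=None):
    "remaining shift (cm, tool axes) and turn (deg) to TCP xyz, tool x at yaw deg in world, tool down"
    o=o or get_obs(); c=R.from_quat(o["tool_rot"])
    a=np.radians(yaw); G=R.from_matrix(np.array([[np.cos(a),np.sin(a),0],[np.sin(a),-np.cos(a),0],[0,0,-1]]).T)
    print("shift cm",(c.inv().apply(np.array(xyz)-o["position"])*100).round(2),"turn",np.degrees((c.inv()*G).as_rotvec()).round(2),"shift after turn",(G.inv().apply(np.array(xyz)-o["position"])*100).round(2))
E
python3 - <<'E'
from h import *
print(ray("top",237.4,183.2,.0925),ray("scene",393,169.5,.0925))
go([.522,-.205,.16],87.5)
E
```

```text
[0.55933664 0.14571529 0.0925    ] [0.56566478 0.13832489 0.0925    ]
shift cm [ 42.31 -28.1    9.29] turn [ -0.12  -0.08 -67.91] shift after turn [41.97 28.63  9.23]
```

Emit:
drive_tool(rows=[{"xyz": [3.02, -2.0, 0.66], "twist": [0, 0, 0], "claw": 0.8}, {"xyz": [3.02, -2.0, 0.66], "twist": [0, 0, 0], "claw": 0.8}, {"xyz": [3.02, -2.0, 0.66], "twist": [0, 0, 0], "claw": 0.8}, {"xyz": [3.02, -2.0, 0.66], "twist": [0, 0, 0], "claw": 0.8}, {"xyz": [3.02, -2.0, 0.66], "twist": [0, 0, 0], "claw": 0.8}, {"xyz": [3.02, -2.0, 0.66], "twist": [0, 0, 0], "claw": 0.8}, {"xyz": [3.02, -2.0, 0.66], "twist": [0, 0, 0], "claw": 0.8}, {"xyz": [3.02, -2.0, 0.66], "twist": [0, 0, 0], "claw": 0.8}, {"xyz": [3.02, -2.0, 0.66], "twist": [0, 0, 0], "claw": 0.8}, {"xyz": [3.02, -2.0, 0.66], "twist": [0, 0, 0], "claw": 0.8}, {"xyz": [3.02, -2.0, 0.66], "twist": [0, 0, 0], "claw": 0.8}, {"xyz": [3.02, -2.0, 0.66], "twist": [0, 0, 0], "claw": 0.8}, {"xyz": [3.02, -2.0, 0.66], "twist": [0, 0, 0], "claw": 0.8}, {"xyz": [3.02, -2.0, 0.66], "twist": [0, 0, 0], "claw": 0.8}])

```text
t: 1.27
position: [0.5229, -0.2052, 0.1603]
tool_rot: [0.985, 0.17, -0.0, -0.0]
contact_force: [1.1, -0.8, -0.2]
grip_width: 0.0686
grasp_force: 0.0
```

Emit:
drive_tool(rows=[{"xyz": [0, 0, 0], "twist": [0, 0, -6.79], "claw": 0.7}, {"xyz": [0, 0, 0], "twist": [0, 0, -6.79], "claw": 0.7}, {"xyz": [0, 0, 0], "twist": [0, 0, -6.79], "claw": 0.7}, {"xyz": [0, 0, 0], "twist": [0, 0, -6.79], "claw": 0.7}, {"xyz": [0, 0, 0], "twist": [0, 0, -6.79], "claw": 0.7}, {"xyz": [0, 0, 0], "twist": [0, 0, -6.79], "claw": 0.7}, {"xyz": [0, 0, 0], "twist": [0, 0, -6.79], "claw": 0.7}, {"xyz": [0, 0, 0], "twist": [0, 0, -6.79], "claw": 0.7}, {"xyz": [0, 0, 0], "twist": [0, 0, -6.79], "claw": 0.7}, {"xyz": [0, 0, 0], "twist": [0, 0, -6.79], "claw": 0.7}, {"xyz": [0, 0, 0], "twist": [0, 0, 0], "claw": 0.7}, {"xyz": [0, 0, 0], "twist": [0, 0, 0], "claw": 0.7}])

```text
t: 2.27
position: [0.522, -0.207, 0.1605]
tool_rot: [0.724, 0.69, -0.0, -0.0]
contact_force: [0.2, 0.9, -0.0]
grip_width: 0.0602
grasp_force: 0.0
```

```bash
python3 - <<'E'
from h import *
o=get_obs();print(o["t"],o["position"],o["grip_width"],o["contact_force"]);go([.522,-.205,.093],87.5)
E
```

```text
2.2667 [ 0.52202187 -0.20696131  0.16054116] 0.06018784493280659 [ 0.22425468  0.89517201 -0.01791963]
shift cm [ 0.19 -0.01  6.75] turn [-0.04 -0.04 -0.21] shift after turn [ 0.2  -0.01  6.75]
```

Emit:
drive_tool(rows=[{"xyz": [0.2, 0, 1.5], "twist": [0, 0, 0], "claw": 0.6}, {"xyz": [0, 0, 1.5], "twist": [0, 0, 0], "claw": 0.6}, {"xyz": [0, 0, 1.5], "twist": [0, 0, 0], "claw": 0.6}, {"xyz": [0, 0, 1.25], "twist": [0, 0, 0], "claw": 0.6}, {"xyz": [0, 0, 1.0], "twist": [0, 0, 0], "claw": 0.6}, {"xyz": [0, 0, 0], "twist": [0, 0, 0], "claw": 0.5}, {"xyz": [0, 0, 0], "twist": [0, 0, 0], "claw": 0.4}, {"xyz": [0, 0, 0], "twist": [0, 0, 0], "claw": 0.3}], squeeze=50)

```text
t: 2.93
position: [0.523, -0.2049, 0.094]
tool_rot: [0.723, 0.691, 0.0, 0.001]
contact_force: [0.2, -0.3, -0.0]
grip_width: 0.026
grasp_force: 0.0
```

Emit:
drive_tool(rows=[{"xyz": [0, 0, 0], "twist": [0, 0, 0], "claw": 0.2}, {"xyz": [0, 0, 0], "twist": [0, 0, 0], "claw": 0.15}, {"xyz": [0, 0, 0], "twist": [0, 0, 0], "claw": 0.1}, {"xyz": [0, 0, 0], "twist": [0, 0, 0], "claw": 0}, {"xyz": [0, 0, 0], "twist": [0, 0, 0], "claw": 0}, {"xyz": [0, 0, 0], "twist": [0, 0, 0], "claw": 0}, {"xyz": [0, 0, 0], "twist": [0, 0, 0], "claw": 0}, {"xyz": [0, 0, 0], "twist": [0, 0, 0], "claw": 0}])

```text
t: 3.6
position: [0.5226, -0.205, 0.0943]
tool_rot: [0.723, 0.691, 0.0, 0.0]
contact_force: [-1.9, -0.1, 6.4]
grip_width: 0.0147
grasp_force: 50.1
```

Emit:
drive_tool(rows=[{"xyz": [0, 0, -0.7], "twist": [0, 0, 0], "claw": 0}, {"xyz": [0, 0, -0.7], "twist": [0, 0, 0], "claw": 0}, {"xyz": [0, 0, -0.8], "twist": [0, 0, 0], "claw": 0}, {"xyz": [0, 0, -0.8], "twist": [0, 0, 0], "claw": 0}, {"xyz": [0, 0, -1], "twist": [0, 0, 0], "claw": 0}, {"xyz": [0, 0, -1], "twist": [0, 0, 0], "claw": 0}, {"xyz": [0, 0, -1.5], "twist": [0, 0, 0], "claw": 0}, {"xyz": [0, 0, -1.5], "twist": [0, 0, 0], "claw": 0}, {"xyz": [0, 0, -2], "twist": [0, 0, 0], "claw": 0}, {"xyz": [0, 0, -2], "twist": [0, 0, 0], "claw": 0}, {"xyz": [0, 0, -2], "twist": [0, 0, 0], "claw": 0}, {"xyz": [0, 0, 0], "twist": [0, 0, 0], "claw": 0}, {"xyz": [0, 0, 0], "twist": [0, 0, 0], "claw": 0}, {"xyz": [0, 0, 0], "twist": [0, 0, 0], "claw": 0}])

```text
t: 4.77
position: [0.5217, -0.2048, 0.2329]
tool_rot: [0.722, 0.691, -0.0, -0.001]
contact_force: [0.1, -0.1, -1.3]
grip_width: 0.0146
grasp_force: 49.3
```

```bash
python3 - <<'E'
from h import *
o=get_obs();print(o["t"],o["position"],o["grip_width"],o["contact_force"],R.from_quat(o["tool_rot"]).as_matrix().round(4));go([.5593,.1457,.235],78.2)
ims=[]
for n in("top","scene"):
    im,d=camera(n); np.savez("pics/%s1.npz"%n,im=im,d=d); u,v=proj(n,o["position"]).astype(int)
    c=im[max(0,v-60):v+60,u-60:u+60,::-1]; print(n,u,v); ims.append(cv2.resize(c,(400,400),interpolation=cv2.INTER_CUBIC))
cv2.imwrite("pics/lift.png",np.hstack(ims))
E
```

```text
4.7667 [ 0.52171093 -0.20475341  0.23292521] 0.014636009695144806 [ 0.12615908 -0.0740337  -1.33644523] [[ 4.39e-02  9.99e-01 -1.40e-03]
 [ 9.99e-01 -4.39e-02  3.00e-04]
 [ 2.00e-04 -1.40e-03 -1.00e+00]]
shift cm [35.18  2.22 -0.2 ] turn [-0.08 -0.01  9.28] shift after turn [35.07 -3.49 -0.21]
top 464 186
scene 199 185
```

View pics/lift.png

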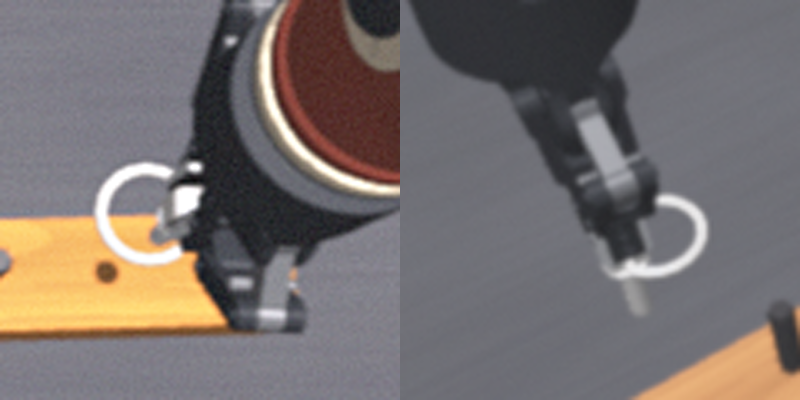

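The linchpin is held upright with its ring open toward +y. Next I carry it over the clevis.

Emit:
drive_tool(rows=[{"xyz": [0, 0, 0], "twist": [0, 0, 4.64], "claw": 0}, {"xyz": [0, 0, 0], "twist": [0, 0, 4.64], "claw": 0}, {"xyz": [1.5, -0.15, 0], "twist": [0, 0, 0], "claw": 0}, {"xyz": [3, -0.3, 0], "twist": [0, 0, 0], "claw": 0}, {"xyz": [3, -0.3, 0], "twist": [0, 0, 0], "claw": 0}, {"xyz": [3, -0.3, 0], "twist": [0, 0, 0], "claw": 0}, {"xyz": [3, -0.3, 0], "twist": [0, 0, 0], "claw": 0}, {"xyz": [3, -0.3, 0], "twist": [0, 0, 0], "claw": 0}, {"xyz": [3, -0.3, 0], "twist": [0, 0, 0], "claw": 0}, {"xyz": [3, -0.3, 0], "twist": [0, 0, 0], "claw": 0}, {"xyz": [3, -0.3, 0], "twist": [0, 0, 0], "claw": 0}, {"xyz": [3, -0.3, 0], "twist": [0, 0, 0], "claw": 0}, {"xyz": [3, -0.3, 0], "twist": [0, 0, 0], "claw": 0}, {"xyz": [2, -0.2, 0], "twist": [0, 0, 0], "claw": 0}, {"xyz": [1.5, -0.14, 0], "twist": [0, 0, 0], "claw": 0}, {"xyz": [0, 0, 1.0], "twist": [0, 0, 0], "claw": 0}, {"xyz": [0, 0, 1.5], "twist": [0, 0, 0], "claw": 0}, {"xyz": [0, 0, 1.5], "twist": [0, 0, 0], "claw": 0}, {"xyz": [0, 0, 0], "twist": [0, 0, 0], "claw": 0}, {"xyz": [0, 0, 0], "twist": [0, 0, 0], "claw": 0}])

```text
t: 6.53
position: [0.5589, 0.1431, 0.1916]
tool_rot: [0.776, 0.63, -0.002, -0.001]
contact_force: [0.4, 0.8, -0.5]
grip_width: 0.0144
grasp_force: 49.2
```

```bash
python3 - <<'E'
from h import *
from scipy.optimize import least_squares as LS
o=get_obs();p=o["position"];print(o["t"],p,o["contact_force"]);go([.5593,.1457,.195],78.2)
ims=[]
for n in("top","scene"):
    im,d=camera(n); np.savez("pics/%s2.npz"%n,im=im,d=d); u,v=proj(n,[.556,.15,.12]).astype(int)
    c=im[v-50:v+50,u-50:u+50,::-1]; print(n,u-50,v-50); ims.append(cv2.resize(c,(400,400),interpolation=cv2.INTER_CUBIC))
    zr=p[2]-.0943+.063; P=pts(n,d); g=im.mean(-1); sat=im.max(-1).astype(int)-im.min(-1)
    e=p[:2]+.0154*np.array([.2,.98])
    m=(abs(P[...,2]-zr)<.012)&(np.hypot(P[...,0]-e[0],P[...,1]-e[1])<.032)&(g>150)
    v,u=np.nonzero(m); w=np.array([ray(n,i,j,zr) for i,j in zip(u,v)])
    k=abs(np.hypot(w[:,0]-e[0],w[:,1]-e[1])-.0206)<.007; w=w[k]
    s=LS(lambda q:np.hypot(w[:,0]-q[0],w[:,1]-q[1])-.0206,e,loss='soft_l1',f_scale=.001)
    print(n,k.sum(),"ring centre",s.x.round(4),"rel TCP",(s.x-p[:2]).round(4),s.fun.std())
cv2.imwrite("pics/hover.png",np.hstack(ims))
E
```

```text
6.5333 [0.55888222 0.14305267 0.19161936] [ 0.39650675  0.76407281 -0.45709411]
shift cm [ 0.27 -0.01 -0.34] turn [-0.21  0.16 -0.08] shift after turn [ 0.27 -0.01 -0.34]
top 181 131
top 12 ring centre [0.5594 0.1537] rel TCP [0.0005 0.0107] 0.0008420466420499732
scene 346 103
scene 107 ring centre [0.5643 0.1584] rel TCP [0.0055 0.0153] 0.0026730031756253673
```

View pics/hover.png

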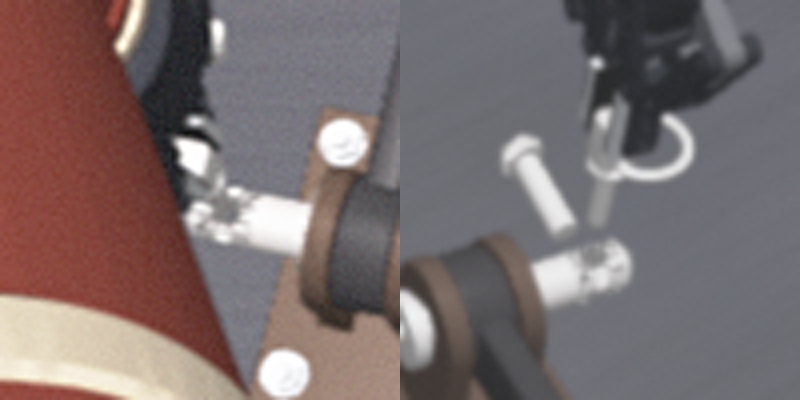

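```bash
python3 - <<'E'
from h import *
a=np.load("pics/scene2.npz");g=a['im'].mean(-1).astype(int)
p=get_obs()["position"]
for z in(.0925,):print("hole from top",proj("scene",[.5593,.1457,z]))
for dz in(.0393,.05,.06,.0753):print("shank exp",dz,proj("scene",p-[0,0,dz+.0]))
for t in([1,0,0],[0,1,0]):print(proj("scene",np.array([.56,.146,.0925])+.01*np.array(t))-proj("scene",[.56,.146,.0925]))
print("cols",list(range(382,410)))
for v in range(140,184):print(v,g[v,382:410])
E
```

```text
hole from top [393.74317579 165.89548348]
shank exp 0.0393 [398.1006197  142.98848456]
shank exp 0.05 [397.24523159 147.28151414]
shank exp 0.06 [396.46322099 151.20627608]
shank exp 0.0753 [395.29810095 157.05379111]
[3.42897576 3.13983424]
[ 3.91988958 -2.15221141]
cols [382, 383, 384, 385, 386, 387, 388, 389, 390, 391, 392, 393, 394, 395, 396, 397, 398, 399, 400, 401, 402, 403, 404, 405, 406, 407, 408, 409]
140 [117 113 112 111 111 110 112 112 112 112 118 128 134 134 129 119 131 138
 126  85  54  48  53  56  63  66  70  86]
141 [116 111 111 111 112 112 113 112 111 112 119 132 134 137 136 132 134 139
 130  97  66  61  68  73  80  87  95 103]
142 [115 111 111 112 111 112 111 112 112 113 127 146 140 138 143 142 139 141
 144 135 110  98  99 102 105 107 108 111]
143 [119 112 112 112 112 112 111 112 112 115 138 167 155 143 145 145 143 149
 167 187 174 144 126 115 112 112 111 111]
144 [136 116 113 113 112 112 112 113 112 116 141 177 178 158 149 148 146 157
 187 218 219 190 158 139 128 125 123 124]
145 [168 126 113 111 112 112 112 113 112 114 128 162 185 178 165 161 166 181
 199 217 228 2
[... 3849 characters left out ...]
177 169 160 153 142 135 137 144 137 122 116 115 115 115 114 115
 113 114 114 114 114 114 114 115 114 114]
179 [141 153 150 141 133 127 121 117 119 123 123 118 115 115 115 114 113 114
 115 113 114 114 115 114 114 114 115 115]
180 [117 127 127 121 117 116 116 115 115 115 116 115 116 116 113 113 114 114
 115 114 115 115 116 115 114 115 115 114]
181 [105 114 116 115 115 115 114 114 114 115 116 115 115 115 115 114 115 114
 114 113 113 115 113 114 115 115 114 114]
182 [101 111 114 115 114 113 114 116 115 115 114 115 114 114 115 114 115 114
 114 114 114 115 113 114 115 115 115 114]
183 [ 97 111 114 114 114 114 114 115 115 114 114 114 113 114 114 114 113 114
 113 113 114 115 115 114 114 114 114 115]
```

The scene view agrees with the top view: the hole is at about (393.8,166.3), against (393.7,165.9) predicted. The shank is about 2 to 3 mm short in y. I'll correct that and descend close to the crest.

Emit:
drive_tool(rows=[{"xyz": [0.3, 0, 0.3], "twist": [-0.2, 0.15, 0], "claw": 0}, {"xyz": [0, 0, 0.4], "twist": [0, 0, 0], "claw": 0}, {"xyz": [0, 0, 0.4], "twist": [0, 0, 0], "claw": 0}, {"xyz": [0, 0, 0.4], "twist": [0, 0, 0], "claw": 0}, {"xyz": [0, 0, 0.3], "twist": [0, 0, 0], "claw": 0}, {"xyz": [0, 0, 0], "twist": [0, 0, 0], "claw": 0}, {"xyz": [0, 0, 0], "twist": [0, 0, 0], "claw": 0}, {"xyz": [0, 0, 0], "twist": [0, 0, 0], "claw": 0}])

```text
t: 7.3
position: [0.5606, 0.1479, 0.1755]
tool_rot: [0.776, 0.631, 0.002, 0.001]
contact_force: [0.3, 1.2, -0.9]
grip_width: 0.015
grasp_force: 49.2
```

```bash
cat > look.py <<'E'
from h import *
import sys
o=get_obs();p=o["position"];print(o["t"],p.round(4),o["contact_force"].round(2),o["wrist_torque"].round(3));go([.5595,.1460,p[2]],78.2)
im,d=camera("scene"); g=im.mean(-1).astype(int); np.savez("pics/s_last.npz",im=im,d=d)
print("hole",proj("scene",[.5593,.1457,.0925]),"tip",proj("scene",p-[0,0,.0753]))
if len(sys.argv)>1:
  print(list(range(386,404)))
  for v in range(152,172):print(v,g[v,386:404])
E
python3 look.py 1
```

```text
7.3 [0.5606 0.1479 0.1755] [ 0.25  1.19 -0.85] [-0.011  0.033 -0.006]
shift cm [-0.21 -0.07 -0.  ] turn [ 0.21 -0.16  0.01] shift after turn [-0.21 -0.07  0.  ]
hole [393.74317579 165.89548348] tip [395.6308406  163.05077395]
[386, 387, 388, 389, 390, 391, 392, 393, 394, 395, 396, 397, 398, 399, 400, 401, 402, 403]
152 [172 128 112 111 112 111 111 114 131 160 172 173 183 199 213 215 207 221]
153 [204 148 117 112 111 112 110 113 115 130 156 178 197 212 213 199 173 170]
154 [220 178 132 115 110 111 112 112 113 121 140 155 164 170 162 147 131 125]
155 [229 211 162 123 112 113 113 113 114 124 139 147 150 147 134 119 113 113]
156 [233 224 195 142 116 114 113 114 116 127 142 149 151 144 130 115 112 114]
157 [233 230 214 164 124 115 113 113 119 131 145 151 150 142 124 114 112 113]
158 [228 222 210 176 134 115 114 115 122 135 146 150 149 138 120 114 113 112]
159 [205 183 167 152 129 116 114 115 123 138 148 151 148 136 118 114 113 112]
160 [164 150 142 134 122 114 116 116 125 140 148 151 145 132 117 114 114 114]
161 [142 138 131 125 117 114 113 118 129 143 150 150 143 127 116 113 114 112]
162 [132 127 119 117 114 114 115 122 134 145 150 150 143 133 121 115 113 113]
163 [120 117 114 115 116 116 121 128 138 148 151 151 151 156 149 129 117 114]
164 [114 117 118 121 126 126 134 136 137 144 157 170 171 184 192 166 133 118]
165 [125 136 140 146 150 140 143 133 134 144 161 190 195 201 213 206 164 131]
166 [166 177 173 179 175 148 137 131 135 141 144 167 193 204 214 221 195 151]
167 [214 214 197 198 192 159 138 134 130 136 138 163 198 217 225 227 211 165]
168 [231 230 221 206 195 171 147 141 134 141 153 185 218 226 223 218 214 176]
169 [235 235 230 213 199 181 164 158 154 171 186 196 207 212 196 193 203 174]
170 [237 237 234 224 216 194 179 189 193 214 222 217 200 186 178 186 194 170]
171 [237 237 235 230 219 190 181 207 217 225 229 223 208 197 194 195 190 163]
```

Emit:
drive_tool(rows=[{"xyz": [-0.2, -0.07, 0.2], "twist": [0.1, -0.08, 0], "claw": 0}, {"xyz": [0, 0, 0.1], "twist": [0, 0, 0], "claw": 0}, {"xyz": [0, 0, 0], "twist": [0, 0, 0], "claw": 0}, {"xyz": [0, 0, 0], "twist": [0, 0, 0], "claw": 0}, {"xyz": [0, 0, 0], "twist": [0, 0, 0], "claw": 0}, {"xyz": [0, 0, 0], "twist": [0, 0, 0], "claw": 0}])

```text
t: 7.85
position: [0.5595, 0.1461, 0.1725]
tool_rot: [0.776, 0.631, 0.001, 0.0]
contact_force: [0.5, -0.6, -1.6]
grip_width: 0.015
grasp_force: 49.2
```

```bash
python3 look.py 1
```

```text
7.85 [0.5595 0.1461 0.1725] [ 0.47 -0.6  -1.59] [-0.001 -0.003 -0.048]
shift cm [-0.01  0.01 -0.  ] turn [ 0.11 -0.08  0.01] shift after turn [-0.01  0.01  0.  ]
hole [393.74317579 165.89548348] tip [394.30787885 164.15986647]
[386, 387, 388, 389, 390, 391, 392, 393, 394, 395, 396, 397, 398, 399, 400, 401, 402, 403]
152 [172 127 113 112 112 114 142 180 179 160 152 152 157 172 208 226 224 206]
153 [204 148 118 111 111 114 126 156 179 177 174 182 192 198 209 220 231 230]
154 [220 176 131 114 110 111 114 127 152 177 194 207 213 211 200 182 193 206]
155 [229 211 161 123 113 113 113 117 131 149 162 171 172 164 151 130 130 140]
156 [232 225 195 142 116 113 113 118 130 142 148 151 144 129 119 113 112 114]
157 [233 229 213 163 124 114 114 121 134 146 151 150 140 122 114 113 113 113]
158 [227 222 210 176 134 116 115 123 138 147 151 148 137 119 114 113 113 114]
159 [206 183 167 152 130 116 116 124 139 147 151 146 134 119 115 113 113 112]
160 [165 149 141 133 122 116 117 128 142 149 151 145 129 118 114 113 113 113]
161 [143 137 131 125 117 114 118 131 144 151 150 141 128 119 114 112 113 112]
162 [131 127 121 116 114 114 119 136 147 151 149 144 141 136 123 116 113 113]
163 [119 118 115 114 115 116 123 138 148 151 148 149 163 169 152 129 117 114]
164 [115 117 118 121 126 122 128 141 148 151 150 157 176 189 193 165 134 117]
165 [126 135 139 146 151 136 135 138 145 148 155 180 202 204 214 205 166 131]
166 [166 176 173 180 176 146 133 130 135 139 143 165 196 206 213 221 195 151]
167 [214 213 197 199 192 157 137 132 129 134 138 162 198 216 224 227 212 166]
168 [231 230 221 204 195 171 148 139 136 140 153 185 218 225 223 218 213 176]
169 [236 235 230 213 200 180 164 158 154 171 186 196 208 211 196 193 203 174]
170 [237 237 234 225 216 195 179 188 192 214 222 218 201 185 178 186 193 170]
171 [237 237 235 231 219 190 181 208 217 225 229 223 207 197 194 195 190 163]
```

Emit:
drive_tool(rows=[{"xyz": [0, 0, 0.1], "twist": [0.1, -0.08, 0], "claw": 0}, {"xyz": [0, 0, 0.1], "twist": [0, 0, 0], "claw": 0}, {"xyz": [0, 0, 0.1], "twist": [0, 0, 0], "claw": 0}, {"xyz": [0, 0, 0.1], "twist": [0, 0, 0], "claw": 0}, {"xyz": [0, 0, 0.1], "twist": [0, 0, 0], "claw": 0}, {"xyz": [0, 0, 0], "twist": [0, 0, 0], "claw": 0}, {"xyz": [0, 0, 0], "twist": [0, 0, 0], "claw": 0}])

```text
t: 8.48
position: [0.5594, 0.146, 0.1674]
tool_rot: [0.776, 0.631, -0.0, -0.0]
contact_force: [-0.3, -0.2, -1.4]
grip_width: 0.0142
grasp_force: 49.2
```

Emit:
drive_tool(rows=[{"xyz": [0, 0, 0.05], "twist": [0, 0, 0], "claw": 0}, {"xyz": [0, 0, 0], "twist": [0, 0, 0], "claw": 0}, {"xyz": [0, 0, 0], "twist": [0, 0, 0], "claw": 0}])

```text
t: 8.73
position: [0.5594, 0.1461, 0.167]
tool_rot: [0.776, 0.631, -0.0, 0.0]
contact_force: [0.2, -1.0, -1.2]
grip_width: 0.0146
grasp_force: 49.2
```

Emit:
drive_tool(rows=[{"xyz": [0, 0, 0.05], "twist": [0, 0, 0], "claw": 0}, {"xyz": [0, 0, 0.05], "twist": [0, 0, 0], "claw": 0}, {"xyz": [0, 0, 0], "twist": [0, 0, 0], "claw": 0}, {"xyz": [0, 0, 0], "twist": [0, 0, 0], "claw": 0}])

```text
t: 9.07
position: [0.5594, 0.1461, 0.1659]
tool_rot: [0.776, 0.631, -0.0, 0.0]
contact_force: [0.0, 0.1, -1.8]
grip_width: 0.0149
grasp_force: 49.2
```

Emit:
drive_tool(rows=[{"xyz": [0, 0, 0.05], "twist": [0, 0, 0], "claw": 0}, {"xyz": [0, 0, 0], "twist": [0, 0, 0], "claw": 0}, {"xyz": [0, 0, 0], "twist": [0, 0, 0], "claw": 0}])

```text
t: 9.32
position: [0.5594, 0.1461, 0.1654]
tool_rot: [0.776, 0.631, -0.0, 0.0]
contact_force: [-0.0, -0.4, -1.3]
grip_width: 0.0149
grasp_force: 49.2
```

Emit:
drive_tool(rows=[{"xyz": [0, 0, 0.05], "twist": [0, 0, 0], "claw": 0}, {"xyz": [0, 0, 0], "twist": [0, 0, 0], "claw": 0}, {"xyz": [0, 0, 0], "twist": [0, 0, 0], "claw": 0}])

```text
t: 9.57
position: [0.5594, 0.146, 0.1649]
tool_rot: [0.776, 0.631, -0.0, 0.0]
contact_force: [0.4, -0.2, -1.5]
grip_width: 0.0147
grasp_force: 49.2
```

Emit:
drive_tool(rows=[{"xyz": [0, 0, 0.05], "twist": [0, 0, 0], "claw": 0}, {"xyz": [0, 0, 0.05], "twist": [0, 0, 0], "claw": 0}, {"xyz": [0, 0, 0], "twist": [0, 0, 0], "claw": 0}, {"xyz": [0, 0, 0], "twist": [0, 0, 0], "claw": 0}])

```text
t: 9.9
position: [0.5594, 0.1461, 0.1639]
tool_rot: [0.776, 0.631, -0.0, 0.0]
contact_force: [0.8, 0.5, -1.0]
grip_width: 0.0148
grasp_force: 49.2
```

Emit:
drive_tool(rows=[{"xyz": [0, 0, 0.05], "twist": [0, 0, 0], "claw": 0}, {"xyz": [0, 0, 0.05], "twist": [0, 0, 0], "claw": 0}, {"xyz": [0, 0, 0], "twist": [0, 0, 0], "claw": 0}, {"xyz": [0, 0, 0], "twist": [0, 0, 0], "claw": 0}])

```text
t: 10.23
position: [0.5594, 0.146, 0.1629]
tool_rot: [0.776, 0.631, -0.0, 0.0]
contact_force: [1.1, -0.5, -1.2]
grip_width: 0.0145
grasp_force: 49.2
```

Emit:
drive_tool(rows=[{"xyz": [0, 0, 0.08], "twist": [0, 0, 0], "claw": 0}, {"xyz": [0, 0, 0.08], "twist": [0, 0, 0], "claw": 0}, {"xyz": [0, 0, 0.08], "twist": [0, 0, 0], "claw": 0}, {"xyz": [0, 0, 0.08], "twist": [0, 0, 0], "claw": 0}, {"xyz": [0, 0, 0], "twist": [0, 0, 0], "claw": 0}, {"xyz": [0, 0, 0], "twist": [0, 0, 0], "claw": 0}])

```text
t: 10.73
position: [0.5594, 0.146, 0.1597]
tool_rot: [0.776, 0.631, -0.0, 0.0]
contact_force: [1.0, -0.2, -0.9]
grip_width: 0.0147
grasp_force: 49.2
```

Emit:
drive_tool(rows=[{"xyz": [0, 0, 0.08], "twist": [0, 0, 0], "claw": 0}, {"xyz": [0, 0, 0.08], "twist": [0, 0, 0], "claw": 0}, {"xyz": [0, 0, 0.08], "twist": [0, 0, 0], "claw": 0}, {"xyz": [0, 0, 0.08], "twist": [0, 0, 0], "claw": 0}, {"xyz": [0, 0, 0], "twist": [0, 0, 0], "claw": 0}, {"xyz": [0, 0, 0], "twist": [0, 0, 0], "claw": 0}])

```text
t: 11.23
position: [0.5594, 0.1461, 0.1564]
tool_rot: [0.776, 0.631, -0.0, -0.0]
contact_force: [0.1, 0.8, -1.2]
grip_width: 0.0147
grasp_force: 49.2
```

```bash
python3 look.py; python3 - <<'E'
from h import *
im=np.load("pics/s_last.npz")["im"]
cv2.imwrite("pics/ins.png",cv2.resize(im[120:190,350:430,::-1],None,fx=6,fy=6,interpolation=cv2.INTER_CUBIC))
E
```

```text
11.2333 [0.5594 0.1461 0.1564] [ 0.1   0.79 -1.2 ] [0.013 0.009 0.046]
shift cm [-0.    0.02 -0.  ] turn [-0.01  0.01  0.01] shift after turn [-0.    0.02  0.  ]
hole [393.74317579 165.89548348] tip [393.10162979 169.84341943]
```

View pics/ins.png

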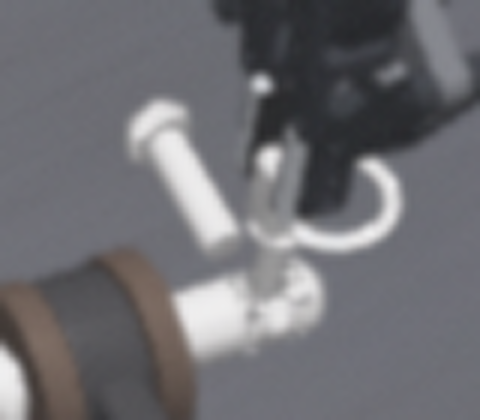

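The shank is entering the cross-hole at crop (265,280) with no side load, so I keep lowering.

Emit:
drive_tool(rows=[{"xyz": [0, 0, 0.1], "twist": [0, 0, 0], "claw": 0}, {"xyz": [0, 0, 0.1], "twist": [0, 0, 0], "claw": 0}, {"xyz": [0, 0, 0.1], "twist": [0, 0, 0], "claw": 0}, {"xyz": [0, 0, 0.1], "twist": [0, 0, 0], "claw": 0}, {"xyz": [0, 0, 0.1], "twist": [0, 0, 0], "claw": 0}, {"xyz": [0, 0, 0.1], "twist": [0, 0, 0], "claw": 0}, {"xyz": [0, 0, 0], "twist": [0, 0, 0], "claw": 0}])

```text
t: 11.87
position: [0.5593, 0.146, 0.1503]
tool_rot: [0.776, 0.631, -0.0, -0.0]
contact_force: [-0.1, -0.2, -0.5]
grip_width: 0.0144
grasp_force: 49.2
```

Emit:
drive_tool(rows=[{"xyz": [0, 0, 0.1], "twist": [0, 0, 0], "claw": 0}, {"xyz": [0, 0, 0.1], "twist": [0, 0, 0], "claw": 0}, {"xyz": [0, 0, 0.1], "twist": [0, 0, 0], "claw": 0}, {"xyz": [0, 0, 0.1], "twist": [0, 0, 0], "claw": 0}, {"xyz": [0, 0, 0.1], "twist": [0, 0, 0], "claw": 0}, {"xyz": [0, 0, 0.1], "twist": [0, 0, 0], "claw": 0}, {"xyz": [0, 0, 0], "twist": [0, 0, 0], "claw": 0}])

```text
t: 12.45
position: [0.5593, 0.146, 0.1443]
tool_rot: [0.776, 0.631, -0.0, -0.0]
contact_force: [-0.0, 0.5, -1.4]
grip_width: 0.0148
grasp_force: 49.2
```

Emit:
drive_tool(rows=[{"xyz": [0, 0, 0.1], "twist": [0, 0, 0], "claw": 0}, {"xyz": [0, 0, 0.1], "twist": [0, 0, 0], "claw": 0}, {"xyz": [0, 0, 0.1], "twist": [0, 0, 0], "claw": 0}, {"xyz": [0, 0, 0.1], "twist": [0, 0, 0], "claw": 0}, {"xyz": [0, 0, 0.1], "twist": [0, 0, 0], "claw": 0}, {"xyz": [0, 0, 0.1], "twist": [0, 0, 0], "claw": 0}, {"xyz": [0, 0, 0], "twist": [0, 0, 0], "claw": 0}])

```text
t: 13.03
position: [0.5593, 0.146, 0.1383]
tool_rot: [0.776, 0.631, -0.0, -0.0]
contact_force: [-0.7, 0.5, -0.9]
grip_width: 0.0145
grasp_force: 49.2
```

Emit:
drive_tool(rows=[{"xyz": [0, 0, 0.07], "twist": [0, 0, 0], "claw": 0}, {"xyz": [0, 0, 0.07], "twist": [0, 0, 0], "claw": 0}, {"xyz": [0, 0, 0.07], "twist": [0, 0, 0], "claw": 0}, {"xyz": [0, 0, 0.07], "twist": [0, 0, 0], "claw": 0}, {"xyz": [0, 0, 0], "twist": [0, 0, 0], "claw": 0}, {"xyz": [0, 0, 0], "twist": [0, 0, 0], "claw": 0}])

```text
t: 13.53
position: [0.5593, 0.146, 0.1356]
tool_rot: [0.776, 0.631, -0.0, -0.0]
contact_force: [-0.6, 0.2, -1.3]
grip_width: 0.0143
grasp_force: 49.2
```

Emit:
drive_tool(rows=[{"xyz": [0, 0, 0.05], "twist": [0, 0, 0], "claw": 0}, {"xyz": [0, 0, 0.05], "twist": [0, 0, 0], "claw": 0}, {"xyz": [0, 0, 0.05], "twist": [0, 0, 0], "claw": 0}, {"xyz": [0, 0, 0.05], "twist": [0, 0, 0], "claw": 0}, {"xyz": [0, 0, 0], "twist": [0, 0, 0], "claw": 0}, {"xyz": [0, 0, 0], "twist": [0, 0, 0], "claw": 0}])

```text
t: 14.03
position: [0.5593, 0.146, 0.1336]
tool_rot: [0.776, 0.631, -0.0, -0.0]
contact_force: [0.4, 0.8, -1.9]
grip_width: 0.0147
grasp_force: 49.2
```

Emit:
drive_tool(rows=[{"xyz": [0, 0, 0.04], "twist": [0, 0, 0], "claw": 0}, {"xyz": [0, 0, 0.04], "twist": [0, 0, 0], "claw": 0}, {"xyz": [0, 0, 0], "twist": [0, 0, 0], "claw": 0}])

```text
t: 14.28
position: [0.5593, 0.1461, 0.1329]
tool_rot: [0.776, 0.631, -0.0, -0.0]
contact_force: [-1.2, 0.4, -0.6]
grip_width: 0.0145
grasp_force: 49.3
```

Emit:
drive_tool(rows=[{"xyz": [0, 0, 0.04], "twist": [0, 0, 0], "claw": 0}, {"xyz": [0, 0, 0], "twist": [0, 0, 0], "claw": 0}])

```text
t: 14.45
position: [0.5593, 0.1461, 0.1325]
tool_rot: [0.776, 0.631, -0.0, -0.0]
contact_force: [-1.3, 0.0, -1.9]
grip_width: 0.0145
grasp_force: 49.3
```

Emit:
drive_tool(rows=[{"xyz": [0, 0, 0.04], "twist": [0, 0, 0], "claw": 0}, {"xyz": [0, 0, 0], "twist": [0, 0, 0], "claw": 0}])

```text
t: 14.62
position: [0.5593, 0.1461, 0.1321]
tool_rot: [0.776, 0.631, -0.0, -0.0]
contact_force: [-1.1, 0.2, -0.6]
grip_width: 0.0148
grasp_force: 49.3
```

Emit:
drive_tool(rows=[{"xyz": [0, 0, 0.03], "twist": [0, 0, 0], "claw": 0}, {"xyz": [0, 0, 0], "twist": [0, 0, 0], "claw": 0}])

```text
t: 14.78
position: [0.5593, 0.1461, 0.1318]
tool_rot: [0.776, 0.631, -0.0, -0.0]
contact_force: [-0.9, -0.1, -0.6]
grip_width: 0.0148
grasp_force: 49.3
```

Emit:
drive_tool(rows=[{"xyz": [0, 0, 0.03], "twist": [0, 0, 0], "claw": 0}, {"xyz": [0, 0, 0], "twist": [0, 0, 0], "claw": 0}])

```text
t: 14.95
position: [0.5593, 0.1461, 0.1317]
tool_rot: [0.776, 0.631, -0.0, 0.0]
contact_force: [-1.3, -0.3, 0.7]
grip_width: 0.0147
grasp_force: 49.5
```

Emit:
drive_tool(rows=[{"xyz": [0, 0, 0.03], "twist": [0, 0, 0], "claw": 0}, {"xyz": [0, 0, 0], "twist": [0, 0, 0], "claw": 0}])

```text
t: 15.12
position: [0.5593, 0.1461, 0.1316]
tool_rot: [0.776, 0.631, -0.0, 0.0]
contact_force: [-2.0, -0.5, 2.7]
grip_width: 0.0141
grasp_force: 49.8
```

Contact at z = 0.1317 with about 3 N, which matches the height expected for fully home. I'll release gently.

Emit:
drive_tool(rows=[{"xyz": [0, 0, -0.05], "twist": [0, 0, 0], "claw": 0.2}, {"xyz": [0, 0, 0], "twist": [0, 0, 0], "claw": 0.3}, {"xyz": [0, 0, 0], "twist": [0, 0, 0], "claw": 0.4}, {"xyz": [0, 0, 0], "twist": [0, 0, 0], "claw": 0.4}, {"xyz": [0, 0, 0], "twist": [0, 0, 0], "claw": 0.4}, {"xyz": [0, 0, 0], "twist": [0, 0, 0], "claw": 0.4}])

```text
t: 15.62
position: [0.5595, 0.1461, 0.1317]
tool_rot: [0.776, 0.631, 0.0, 0.0]
contact_force: [0.1, 0.1, -0.2]
grip_width: 0.034
grasp_force: 0.0
```

Emit:
drive_tool(rows=[{"xyz": [0.5, 0, 0], "twist": [0, 0, 0], "claw": 0.4}, {"xyz": [0.5, 0, 0], "twist": [0, 0, 0], "claw": 0.4}, {"xyz": [0.5, 0, 0], "twist": [0, 0, 0], "claw": 0.4}, {"xyz": [0.5, 0, 0], "twist": [0, 0, 0], "claw": 0.4}, {"xyz": [0.5, 0, 0], "twist": [0, 0, 0], "claw": 0.4}, {"xyz": [0, 0, 0], "twist": [0, 0, 0], "claw": 0.4}, {"xyz": [0, 0, 0], "twist": [0, 0, 0], "claw": 0.4}, {"xyz": [0, 0, 0], "twist": [0, 0, 0], "claw": 0.4}])

```text
t: 16.28
position: [0.5645, 0.1703, 0.1316]
tool_rot: [0.776, 0.631, -0.0, 0.0]
contact_force: [-0.4, -0.1, -0.8]
grip_width: 0.0343
grasp_force: 0.0
```

```bash
cat > v.py <<'E'
from h import *
import sys
o=get_obs();p=o["position"];print(o["t"],p.round(4),o["contact_force"].round(2),o["grip_width"]); a=np.radians(78.2)
d=p-[.5593,.1461,0]; print("along pin %.4f across %.4f"%(d[0]*np.cos(a)+d[1]*np.sin(a),d[0]*np.sin(a)-d[1]*np.cos(a)))
ims=[]
for n,c in(("scene",(400,150)),("top",(238,183))):
    im,_=camera(n); ims.append(cv2.resize(im[c[1]-40:c[1]+40,c[0]-40:c[0]+40,::-1],(400,400),interpolation=cv2.INTER_CUBIC))
cv2.imwrite("pics/%s.png"%sys.argv[1],np.hstack(ims))
E
python3 v.py rel
```

```text
16.2833 [0.5645 0.1703 0.1316] [-0.42 -0.1  -0.77] 0.03429271815907962
along pin 0.0248 across 0.0001
```

View pics/rel.png

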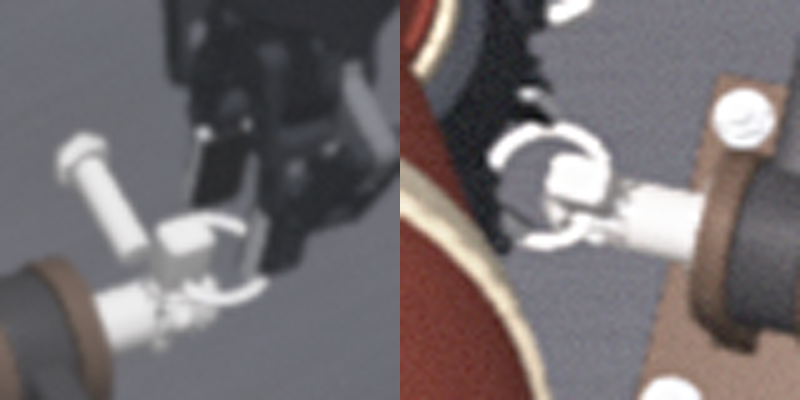

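The linchpin is home and released. Its ring is open and level, and the fingers are above the ring's sides. Now I press down gently.

Emit:
drive_tool(rows=[{"xyz": [0, 0, 0.1], "twist": [0, 0, 0], "claw": 0.4}, {"xyz": [0, 0, 0.1], "twist": [0, 0, 0], "claw": 0.4}, {"xyz": [0, 0, 0.1], "twist": [0, 0, 0], "claw": 0.4}, {"xyz": [0, 0, 0.1], "twist": [0, 0, 0], "claw": 0.4}, {"xyz": [0, 0, 0.1], "twist": [0, 0, 0], "claw": 0.4}, {"xyz": [0, 0, 0.1], "twist": [0, 0, 0], "claw": 0.4}])

```text
t: 16.88
position: [0.5645, 0.1705, 0.1256]
tool_rot: [0.776, 0.631, -0.0, 0.0]
contact_force: [0.3, 0.4, 0.3]
grip_width: 0.0343
grasp_force: 0.0
```

Emit:
drive_tool(rows=[{"xyz": [0, 0, 0.07], "twist": [0, 0, 0], "claw": 0.4}, {"xyz": [0, 0, 0.07], "twist": [0, 0, 0], "claw": 0.4}, {"xyz": [0, 0, 0.07], "twist": [0, 0, 0], "claw": 0.4}])

```text
t: 17.13
position: [0.5646, 0.1707, 0.1237]
tool_rot: [0.776, 0.631, 0.0, 0.0]
contact_force: [-0.5, 0.7, 1.2]
grip_width: 0.0342
grasp_force: 0.7
```

Emit:
drive_tool(rows=[{"xyz": [0, 0, 0.07], "twist": [0, 0, 0], "claw": 0.4}, {"xyz": [0, 0, 0.07], "twist": [0, 0, 0], "claw": 0.4}, {"xyz": [0, 0, 0.07], "twist": [0, 0, 0], "claw": 0.4}])

```text
t: 17.38
position: [0.5646, 0.1708, 0.1217]
tool_rot: [0.776, 0.631, 0.0, 0.0]
contact_force: [-0.5, 0.6, 2.1]
grip_width: 0.0345
grasp_force: 0.8
```

Emit:
drive_tool(rows=[{"xyz": [0, 0, 0.07], "twist": [0, 0, 0], "claw": 0.4}, {"xyz": [0, 0, 0.07], "twist": [0, 0, 0], "claw": 0.4}, {"xyz": [0, 0, 0.07], "twist": [0, 0, 0], "claw": 0.4}])

```text
t: 17.63
position: [0.5646, 0.1707, 0.1195]
tool_rot: [0.776, 0.631, 0.0, 0.0]
contact_force: [0.4, 0.3, 2.0]
grip_width: 0.0345
grasp_force: 0.8
```

Emit:
drive_tool(rows=[{"xyz": [0, 0, 0.08], "twist": [0, 0, 0], "claw": 0.4}, {"xyz": [0, 0, 0.08], "twist": [0, 0, 0], "claw": 0.4}, {"xyz": [0, 0, 0.08], "twist": [0, 0, 0], "claw": 0.4}, {"xyz": [0, 0, 0.08], "twist": [0, 0, 0], "claw": 0.4}])

```text
t: 17.97
position: [0.5646, 0.1705, 0.1162]
tool_rot: [0.776, 0.631, 0.0, 0.0]
contact_force: [-0.8, -0.1, 2.4]
grip_width: 0.0345
grasp_force: 0.8
```

Emit:
drive_tool(rows=[{"xyz": [0, 0, 0.08], "twist": [0, 0, 0], "claw": 0.4}, {"xyz": [0, 0, 0.08], "twist": [0, 0, 0], "claw": 0.4}, {"xyz": [0, 0, 0.08], "twist": [0, 0, 0], "claw": 0.4}, {"xyz": [0, 0, 0.08], "twist": [0, 0, 0], "claw": 0.4}])

```text
t: 18.3
position: [0.5646, 0.1705, 0.113]
tool_rot: [0.776, 0.631, 0.0, 0.0]
contact_force: [-0.1, 0.6, 1.6]
grip_width: 0.0341
grasp_force: 0.8
```

Emit:
drive_tool(rows=[{"xyz": [0, 0, 0.08], "twist": [0, 0, 0], "claw": 0.4}, {"xyz": [0, 0, 0.08], "twist": [0, 0, 0], "claw": 0.4}, {"xyz": [0, 0, 0.08], "twist": [0, 0, 0], "claw": 0.4}, {"xyz": [0, 0, 0.08], "twist": [0, 0, 0], "claw": 0.4}])

```text
t: 18.63
position: [0.5645, 0.1706, 0.1097]
tool_rot: [0.776, 0.631, -0.0, -0.0]
contact_force: [-0.9, 0.5, 1.4]
grip_width: 0.0342
grasp_force: 0.7
```

Emit:
drive_tool(rows=[{"xyz": [0, 0, 0.08], "twist": [0, 0, 0], "claw": 0.4}, {"xyz": [0, 0, 0.08], "twist": [0, 0, 0], "claw": 0.4}, {"xyz": [0, 0, 0.08], "twist": [0, 0, 0], "claw": 0.4}, {"xyz": [0, 0, 0.08], "twist": [0, 0, 0], "claw": 0.4}])

```text
t: 18.97
position: [0.5645, 0.1706, 0.1065]
tool_rot: [0.776, 0.631, -0.0, -0.0]
contact_force: [-0.1, 0.3, 1.5]
grip_width: 0.0341
grasp_force: 0.7
```

Emit:
drive_tool(rows=[{"xyz": [-0.05, 0, 0.06], "twist": [0, 0, 0], "claw": 0.4}, {"xyz": [-0.05, 0, 0.06], "twist": [0, 0, 0], "claw": 0.4}, {"xyz": [-0.05, 0, 0.06], "twist": [0, 0, 0], "claw": 0.4}])

```text
t: 19.22
position: [0.5642, 0.1691, 0.1048]
tool_rot: [0.776, 0.631, 0.0, -0.0]
contact_force: [0.2, 0.3, 0.9]
grip_width: 0.0339
grasp_force: 0.7
```

Emit:
drive_tool(rows=[{"xyz": [-0.05, 0, 0.05], "twist": [0, 0, 0], "claw": 0.4}, {"xyz": [-0.05, 0, 0.05], "twist": [0, 0, 0], "claw": 0.4}, {"xyz": [-0.05, 0, 0.05], "twist": [0, 0, 0], "claw": 0.4}])

```text
t: 19.47
position: [0.564, 0.1681, 0.1035]
tool_rot: [0.776, 0.631, 0.0, -0.0]
contact_force: [0.1, 1.8, 1.4]
grip_width: 0.0345
grasp_force: 1.4
```

Emit:
drive_tool(rows=[{"xyz": [-0.05, 0, 0.04], "twist": [0, 0, 0], "claw": 0.4}, {"xyz": [-0.05, 0, 0.04], "twist": [0, 0, 0], "claw": 0.4}, {"xyz": [-0.05, 0, 0.04], "twist": [0, 0, 0], "claw": 0.4}])

```text
t: 19.72
position: [0.5638, 0.1674, 0.1025]
tool_rot: [0.776, 0.631, 0.001, -0.0]
contact_force: [0.2, 4.5, 3.1]
grip_width: 0.034
grasp_force: 2.4
```

Emit:
drive_tool(rows=[{"xyz": [-0.05, 0, 0.03], "twist": [0, 0, 0], "claw": 0.4}, {"xyz": [-0.05, 0, 0.03], "twist": [0, 0, 0], "claw": 0.4}, {"xyz": [-0.05, 0, 0.03], "twist": [0, 0, 0], "claw": 0.4}])

```text
t: 19.97
position: [0.5637, 0.167, 0.1019]
tool_rot: [0.776, 0.631, 0.002, -0.001]
contact_force: [0.0, 6.2, 5.0]
grip_width: 0.0343
grasp_force: 3.6
```

Emit:
drive_tool(rows=[{"xyz": [-0.05, 0, 0.03], "twist": [0, 0, 0], "claw": 0.4}, {"xyz": [-0.05, 0, 0.03], "twist": [0, 0, 0], "claw": 0.4}])

```text
t: 20.13
position: [0.5637, 0.1667, 0.1016]
tool_rot: [0.776, 0.631, 0.003, -0.001]
contact_force: [0.0, 6.6, 5.4]
grip_width: 0.0336
grasp_force: 4.1
```

Emit:
drive_tool(rows=[{"xyz": [-0.05, 0, 0.02], "twist": [0, 0, 0], "claw": 0.4}, {"xyz": [-0.05, 0, 0.02], "twist": [0, 0, 0], "claw": 0.4}])

```text
t: 20.3
position: [0.5636, 0.1664, 0.1013]
tool_rot: [0.775, 0.631, 0.003, -0.001]
contact_force: [-0.1, 7.4, 4.6]
grip_width: 0.034
grasp_force: 4.1
```

Emit:
drive_tool(rows=[{"xyz": [-0.05, 0, 0.02], "twist": [0, 0, 0], "claw": 0.4}, {"xyz": [-0.05, 0, 0.02], "twist": [0, 0, 0], "claw": 0.4}])

```text
t: 20.47
position: [0.5625, 0.1617, 0.0998]
tool_rot: [0.776, 0.631, -0.0, 0.0]
contact_force: [0.2, 1.6, 1.3]
grip_width: 0.0342
grasp_force: 0.9
```

The ring snapped past the nose. I press on until it hangs straight.

Emit:
drive_tool(rows=[{"xyz": [-0.06, 0, 0.03], "twist": [0, 0, 0], "claw": 0.4}, {"xyz": [-0.06, 0, 0.03], "twist": [0, 0, 0], "claw": 0.4}, {"xyz": [-0.06, 0, 0.03], "twist": [0, 0, 0], "claw": 0.4}])

```text
t: 20.72
position: [0.5621, 0.1587, 0.0984]
tool_rot: [0.776, 0.63, -0.001, 0.0]
contact_force: [-0.6, 1.8, 1.1]
grip_width: 0.0344
grasp_force: 0.9
```

Emit:
drive_tool(rows=[{"xyz": [-0.04, 0, 0], "twist": [0, 0, 0], "claw": 0.4}, {"xyz": [-0.04, 0, 0], "twist": [0, 0, 0], "claw": 0.4}, {"xyz": [0, 0, 0], "twist": [0, 0, 0], "claw": 0.4}])

```text
t: 20.97
position: [0.562, 0.1586, 0.0987]
tool_rot: [0.776, 0.631, -0.0, 0.0]
contact_force: [1.3, 1.3, -0.9]
grip_width: 0.034
grasp_force: 0.7
```

```bash
python3 v.py shut
```

```text
20.9667 [0.562  0.1586 0.0987] [ 1.34  1.34 -0.94] 0.03396829998347739
along pin 0.0128 across 0.0001
```

View pics/shut.png

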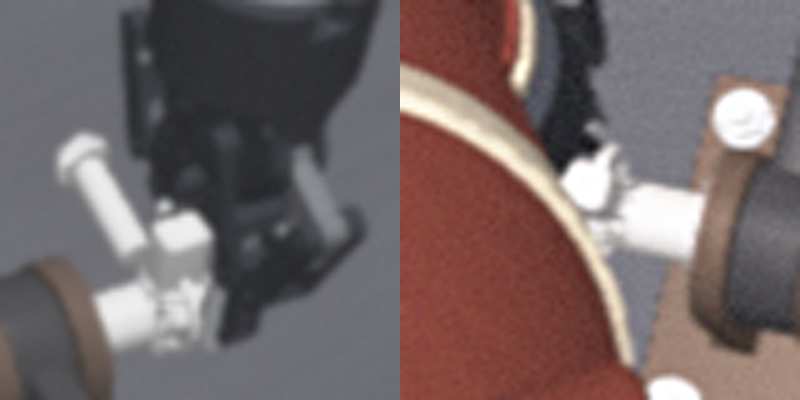

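The ring is hanging down around the pin, with the lug upright at crop (183,235). One more light push, then I retreat.

Emit:
drive_tool(rows=[{"xyz": [-0.05, 0, 0], "twist": [0, 0, 0], "claw": 0.4}, {"xyz": [-0.05, 0, 0], "twist": [0, 0, 0], "claw": 0.4}, {"xyz": [0, 0, 0], "twist": [0, 0, 0], "claw": 0.4}, {"xyz": [0, 0, 0], "twist": [0, 0, 0], "claw": 0.4}])

```text
t: 21.4
position: [0.562, 0.1585, 0.099]
tool_rot: [0.776, 0.631, 0.0, -0.0]
contact_force: [1.3, 2.4, -0.1]
grip_width: 0.034
grasp_force: 1.2
```

Emit:
drive_tool(rows=[{"xyz": [0.5, 0, 0], "twist": [0, 0, 0], "claw": 0.4}, {"xyz": [0.5, 0, 0], "twist": [0, 0, 0], "claw": 0.4}, {"xyz": [1, 0, 0], "twist": [0, 0, 0], "claw": 0.45}, {"xyz": [1, 0, 0], "twist": [0, 0, 0], "claw": 0.5}, {"xyz": [1.5, 0, 0], "twist": [0, 0, 0], "claw": 0.5}, {"xyz": [1.5, 0, 0], "twist": [0, 0, 0], "claw": 0.5}, {"xyz": [0, 0, -2], "twist": [0, 0, 0], "claw": 0.5}, {"xyz": [0, 0, -3], "twist": [0, 0, 0], "claw": 0.5}, {"xyz": [0, 0, -3], "twist": [0, 0, 0], "claw": 0.5}, {"xyz": [0, 0, -3], "twist": [0, 0, 0], "claw": 0.5}, {"xyz": [0, 0, -3], "twist": [0, 0, 0], "claw": 0.5}, {"xyz": [4, 0, 0], "twist": [0, 0, 0], "claw": 0.5}, {"xyz": [4, 0, 0], "twist": [0, 0, 0], "claw": 0.5}, {"xyz": [4, 0, 0], "twist": [0, 0, 0], "claw": 0.5}, {"xyz": [4, 0, 0], "twist": [0, 0, 0], "claw": 0.5}, {"xyz": [0, 0, 0], "twist": [0, 0, 0], "claw": 0.5}, {"xyz": [0, 0, 0], "twist": [0, 0, 0], "claw": 0.5}])

```text
t: 22.82
position: [0.6044, 0.3792, 0.2378]
tool_rot: [0.774, 0.633, -0.0, -0.002]
contact_force: [0.9, -1.0, -0.0]
grip_width: 0.0422
grasp_force: 0.0
```

```bash
python3 v.py fin
```

```text
22.8167 [0.6044 0.3792 0.2378] [ 0.94 -0.99 -0.05] 0.04217704356870625
along pin 0.2374 across -0.0035
```

View pics/fin.png

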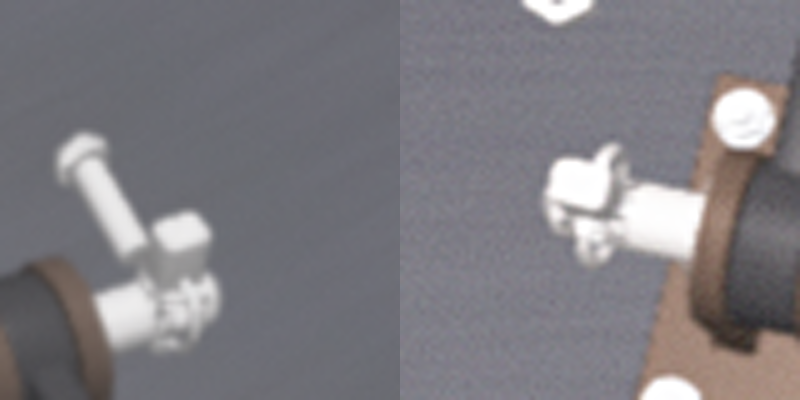

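The linchpin stands upright. Its ring sides at (610,160) and (590,245) lie square across the pin at the hole, so the ring is shut. The gripper is clear.

```bash
python3 -c "
from plant import *
print(hand_in())"
```

```text
the job is handed in; nothing more can be done
None
```

The linchpin is home in the drawbar pin's cross-hole with its ring snapped shut around the pin, and I handed the job in at about 23 s; the hand-in returned no verdict, but the last pictures show it upright and released.

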